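Scan the label of a freshly painted cover

ROBOT

A 7-joint arm with a two-finger parallel gripper is mounted at the origin on the work surface. World frame = base frame: x ahead of the robot, y to its left, z up, the work surface at z = 0. Lengths are in m, angles in rad, forces in N, time in s.
With the tool pointing down it reaches from about 0.4 to 0.85 m from the base axis. Payload 10.4 kg.
Tool frame: the origin (TCP) lies midway between the tips of the shut fingers; the grasp point (between the pads) lies manip.grip_depth behind it (manip.grip_depth is the distance from the TCP to the grasp point, in m); z points along the fingers, x is the direction in which the jaws open and shut, and the axes are right-handed (so a half turn about z gives the same grasp; the last joint's range is limited). The gripper opens to 85 mm and grips with 20 to 120 N. Pads are 22 mm wide; open, the fingers measure 114 mm over their backs; the gripper's body (76 mm by 85 mm) begins 54 mm behind the grasp point. The pads swing forward as they close: fully open they stand 13 mm farther back than shut.
Start: joints at [-0.023, 0.332, -0.065, 1.46, 0.022, 1.35, -0.088], TCP at [0.625, 0, 0.203] pointing down, gripper open.
Joint ranges: [-2.6, 2.6], [-0.5, 2.12], [-1.47, 1.34], [0.16, 2.42], [-1.27, 4.41], [0.06, 2.06], [-2.6, 2.6]. Speed limits (rad/s): [2.22, 2.22, 2.79, 2.79, 3.14, 3.14, 3.14].

INTERFACE

Orientations are given as a unit quaternion [x, y, z, w].
In Python, from workcell import manip gives the robot as it stands. The module is installed in compiled form; this text tells all that it offers.
- The arm moves only by the tool send_rows, never from a script. Its argument "steps" is a list of rows, each a list of 2 entries, a list of its own where there are three numbers: the shift along the tool's x, y, z in m, then the turn about the tool's z in rad. In form: [[[x, y, z], spin], ...]. A call has exactly 8 rows; each row is the pose to reach, as a shift and turn from the pose commanded when the call began, along the tool's axes at that moment; what a row does not reach only later rows make up. A row lasts 1/8 s, in which the tool goes at most 62.5 mm and 10.7 degrees, less where a joint would pass 70% of its speed; a pose out of reach is approached as far as the arm can. A call with a gripper value outside its range is refused whole. "hand" is the opening, from 0 (shut) to 1 (fully open), set as the call begins (left out, the last holds). The fingers move at their own pace and stop on an object; "force" is the grip in N (left out, the last holds). Time passes only in rows, so rows that repeat a pose let the fingers close, or fill a call up. It gives the time, the measured TCP pose, the force and the opening at its end, in the units of the state.
- manip.get_obs(): the state, without advancing time (a new reading comes with each control period).
- manip.camera(name): name is "scene" or "side" or "wrist"; returns (picture, depth): 420x560x3 uint8, red, green, blue; 420x560 float32, m along the optical axis (not along the pixel's ray), 0 where there is no reading.
- manip.camera_info(name): a dict with "intrinsics" (3x3 intrinsics, pixels), "pose" (4x4, takes a point from camera to world coordinates); the wrist camera has in their place "T_tool_cam" (4x4, takes a point from camera to tool coordinates, whose origin is the TCP and whose axes are the tool frame's). Camera axes: x right, y up, looking along -z (the intrinsics and any distortion apply to the point x, -y, -z); pixel columns grow to the right and rows downward; lengths in m; the calibration is good to about 2 mm. A picture is of the moment at which its call begins: read the wrist's pose just before it. camera_info takes no time and is no camera call.
- manip.hand_in(): hands the job in, once; it reports no verdict.
The state is a dict: "clock": time; "joint_pos": joint angles; "joint_velocities": joint speeds; "tau": joint torques, N m; "position": TCP position; "ee_rot": TCP orientation; "ft_force": force on the tool from outside, world axes, zero at the start; "torque": the same for the moment, N m; "grip_width": opening from 0.0 (shut) to 1.0 (fully open).
Only numpy, scipy, OpenCV 4.12 (cv2) and the standard library are available. Lean on these libraries where they do the work, as an engineer would, in place of code of your own. Each camera call takes 0.05 s, during which the arm holds its last target.

TASK

Turn the rotary stand (its red post is there to push on) until the barcode label on the blue painted cover faces the way the yellow arrow points. Then pick up the barcode scanner, hold it level about 10 cm in front of the label, pointing straight at the label's middle, keep it still there for about two seconds, and gently lay it back flat on its black mat, right way up. The paint is fresh: never touch the blue cover, and leave the tin, the tape roll and the tray where they are.

Things in the scene. Friction and masses are not known exactly. Their poses are not given: they have to be found in the camera images.
- stand: fixed round grey base of the rotary stand, radius 130 mm, 20 mm high, on the bench. Origin at the centre of its underside, on the turning axis (vertical). Its -x axis points along the yellow arrow, which lies on a 12 mm high tab that reaches out to 170 mm from the axis
- turntable (a joint): turning angle of the aluminium disc (radius 117 mm, top face 36 mm above the bench) on the stand, rad, growing counter-clockwise seen from above; 0 or a full turn = the label faces along the yellow arrow. It turns freely both ways (no stop within one turn of 0), with a dry friction of 0.15 N m, and stays where it is left. At the start the label faces roughly away from the arrow (1.9 to 4.4)
- post (a point): middle of the upright red post (diameter 12 mm) on the disc; it stands from 36 to 86 mm above the bench (this point at 61 mm), 102 mm from the turning axis, on the side opposite to the label. A light push sideways on it turns the disc
- label (a point): middle of the white barcode label (60 mm wide, 44 mm high) on one upright face of the blue cover, 88 mm above the bench and 40 mm from the turning axis. Its -x axis points straight out of the label, z is up; turns with the disc
- cover_mid (a point): centre of the blue painted sheet-metal cover fixed on the middle of the disc, 80 x 80 mm, from 36 to 126 mm above the bench. This point is 81 mm above the bench. Not to be touched
- scanner_center (a point): centre of the loose bar-shaped barcode scanner, 150 mm long (x), 30 mm high (z), 180 g or so; grey body 34 mm wide (y) from 75 mm behind to 40 mm ahead of the centre, then an orange head 48 mm wide. x points forward, out of the orange head, the way it looks; z up. It lies on the mat at the start, so this point is 18 mm above the bench. It reads by itself, there is no trigger
- scanner_nose (a point): middle of the scanner's front window, 75 mm ahead of its centre along x; same axes
- mat: fixed black rubber mat 220 mm (x) by 130 mm (y), 3 mm thick, on the bench left or right of the stand. Origin at the centre of its underside
- tray: bystander: loose yellow tray 200 x 130 mm, 35 mm high, with a steel bracket in it, on the other side of the stand from the mat. Origin at the centre of its underside
- tin: bystander: loose paint tin, diameter 90 mm, 90 mm high, beyond the stand. Origin at the centre of its underside
- tape: bystander: loose roll of blue tape lying flat, diameter 96 mm, 25 mm high, beyond the stand. Origin at the centre of its underside
Not all that is in view belongs to the job. Of the things like the part that bears scanner_center, leave any that is turquoise; of the rest the larger one is meant.

How it is judged:
On the way, in this order (a step that is already met when the one before it is completed fails the run):
1. the label faces along the yellow arrow and the stand is still, the scanner not yet taken (angle between the x axis of label and the x axis of stand, either way round below 0.2 rad and x of label in the frame of stand below 0 m and velocity of joint turntable between -0.05 and 0.05 rad/s and distance of scanner_center from where it was at the start of the episode below 0.02 m), for 0.3 s.
2. the scanner is held off the bench, 5 to 15 cm from the label, its line of sight within 15 mm of the label's middle and square to it within 17 degrees, and still (angle between the x axis of label and the x axis of stand, either way round below 0.2 rad and x of label in the frame of stand below 0 m and x of label in the frame of scanner_nose between 0.05 and 0.15 m and y of label in the frame of scanner_nose between -0.015 and 0.015 m and z of label in the frame of scanner_nose between -0.015 and 0.015 m and angle between the x axis of scanner_nose and the x axis of label, either way round below 0.3 rad and x of scanner_nose in the frame of label below 0 m and linear speed of scanner below 0.02 m/s and angular speed of scanner below 0.15 rad/s), for 1.5 s.
At the end, for the whole second after the job is handed in: The label still faces along the yellow arrow (within 11 degrees), the stand is still, and the scanner lies flat, right way up and at rest on its mat, its centre within 60 mm along and 40 mm across of the mat's centre (angle between the x axis of label and the x axis of stand, either way round below 0.2 rad and x of label in the frame of stand below 0 m and x of scanner_center in the frame of mat between -0.06 and 0.06 m and y of scanner_center in the frame of mat between -0.04 and 0.04 m and height (world z) of scanner_center below 0.023 m and angle between scanner_center's own z axis and vertical below 0.1 rad and linear speed of scanner below 0.01 m/s and velocity of joint turntable between -0.05 and 0.05 rad/s); the robot touches nothing.
It fails at once if the painted cover is touched (over 1 N) (contact force between anything else and turntable_c0 above 1 N).
It fails at once if the tin, tape roll or tray is moved by more than 20 mm or tipped (distance of any of tin, tape, tray from where it was at the start of the episode above 0.02 m or angle between any of tin, tape, tray's own z axis and vertical above 0.3 rad).
It fails at once if the scanner is dropped or slammed down (faster than 0.7 m/s close above the bench) (linear speed of scanner above 0.7 m/s and height (world z) of scanner_center below 0.07 m).
It also fails if it takes over 72 s, if anything falls off the work surface, if the arm or the gripper's body presses on something with over 40 N, if the wrist force passes 120 N, or if a joint passes its speed limit or range.

## Working session

There is one attempt and no reset: what is moved stays moved. The work goes in short steps, Python scripts to look and compute and a tool call to move; the robot and the scene stay as the last step left them, time stands still between calls to the robot, and variables do not carry over. Pictures are saved under pics/ and viewed, and the job is handed in when it is done.

Besides the shell and the picture viewer there is one more tool, called as name(argument=value, ...), one argument or row to a line, values as JSON. send_rows: Moves the arm, as the interface text tells. Its arguments: {"type":"object","properties":{"steps":{"type":"array"},"hand":{"type":"number"},"force":{"type":"number"}},"required":["steps"]}

```bash
mkdir -p pics; cat > h.py <<'E'
import numpy as np, cv2
from workcell import manip
from scipy.spatial.transform import Rotation as R
def snap(name,tag):
    o=manip.get_obs()
    p,d=manip.camera(name); info=manip.camera_info(name)
    K=np.array(info["intrinsics"])
    if name=="wrist":
        T=np.eye(4);T[:3,:3]=R.from_quat(o["ee_rot"]).as_matrix();T[:3,3]=o["position"]
        P=T@np.array(info["T_tool_cam"])
    else: P=np.array(info["pose"])
    cv2.imwrite(f"pics/{tag}.png",p[:,:,::-1]); np.savez(f"pics/{tag}.npz",p=p,d=d,K=K,P=P)
    return p,d,K,P
def load(tag):
    z=np.load(f"pics/{tag}.npz"); return z["p"],z["d"],z["K"],z["P"]
def ray(u,v,K,P,z):
    c=np.array([(u-K[0,2])/K[0,0],-(v-K[1,2])/K[1,1],-1.0])
    w=P[:3,:3]@c; o=P[:3,3]; return o+w*(z-o[2])/w[2]
def pt(u,v,d,K,P):
    c=np.array([(u-K[0,2])/K[0,0],-(v-K[1,2])/K[1,1],-1.0])*d[int(v),int(u)]
    return P[:3,:3]@c+P[:3,3]
def cloud(d,K,P):
    v,u=np.mgrid[:d.shape[0],:d.shape[1]]
    c=np.stack([(u-K[0,2])/K[0,0],-(v-K[1,2])/K[1,1],-np.ones_like(d)],-1)*d[...,None]
    return c@P[:3,:3].T+P[:3,3]
E
python3 - <<'E'
from h import *
for n in("scene","side","wrist"):
    p,d,K,P=snap(n,n+"0"); print(n,K.tolist(),P.round(3).tolist(),manip.camera_info(n).keys())
print(manip.get_obs(),manip.grip_depth)
E
```

```text
scene [[448.8111622787325, 0.0, 281.9306412392788], [0.0, 448.8111622787325, 207.81356537546446], [0.0, 0.0, 1.0]] [[-0.358, -0.534, 0.766, 1.442], [0.933, -0.186, 0.306, 0.421], [-0.021, 0.825, 0.565, 0.694], [0.0, 0.0, 0.0, 1.0]] dict_keys(['intrinsics', 'pose'])
side [[430.9639319830416, 0.0, 270.76621395260753], [0.0, 430.9639319830416, 206.17623213968284], [0.0, 0.0, 1.0]] [[-0.877, 0.309, -0.368, 0.144], [-0.48, -0.58, 0.658, 0.922], [-0.01, 0.754, 0.657, 0.896], [0.0, 0.0, 0.0, 1.0]] dict_keys(['intrinsics', 'pose'])
wrist [[323.0320672309475, 0.0, 274.6862107274572], [0.0, 323.0320672309475, 206.86198432178955], [0.0, 0.0, 1.0]] [[1.0, 0.001, 0.001, 0.625], [-0.001, 0.965, 0.263, 0.066], [-0.001, -0.263, 0.965, 0.374], [0.0, 0.0, 0.0, 1.0]] dict_keys(['intrinsics', 'T_tool_cam'])
{'clock': 0.15, 'joint_pos': array([-0.02262236,  0.33271698, -0.06471795,  1.46074901,  0.02159489,
        1.34990665, -0.08852195]), 'joint_velocities': array([ 1.83404144e-03, -1.56650545e-03, -6.69875034e-04, -3.42585809e-03,
        5.03335004e-04,  3.02049476e-05, -1.27395168e-04]), 'tau': array([ 1.13752249e-03, -6.25829744e+01,  4.95374459e-02, -3.91853535e+01,
        1.63436425e-02,  7.44175835e-03, -2.63868424e-05]), 'position': array([6.24681172e-01, 2.51134415e-05, 2.02204539e-01]), 'ee_rot': array([ 9.99999853e-01,  1.65949429e-05, -5.42124596e-04,  1.82497441e-05]), 'ft_force': array([ 0.66571611,  0.3588898 , -0.30199908]), 'torque': array([0.01537536, 0.01016909, 0.02825661]), 'grip_width': 0.9971194135265722} 0.0187
```

View pics/scene0.png

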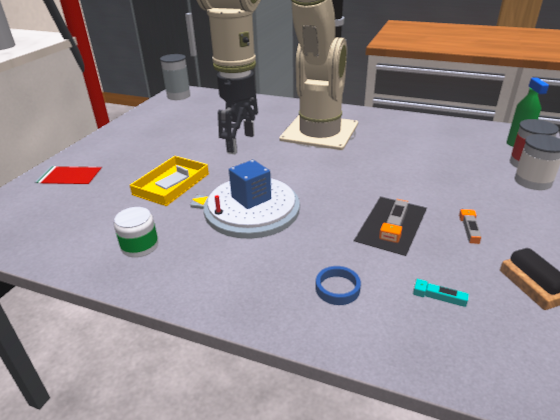

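View pics/side0.png

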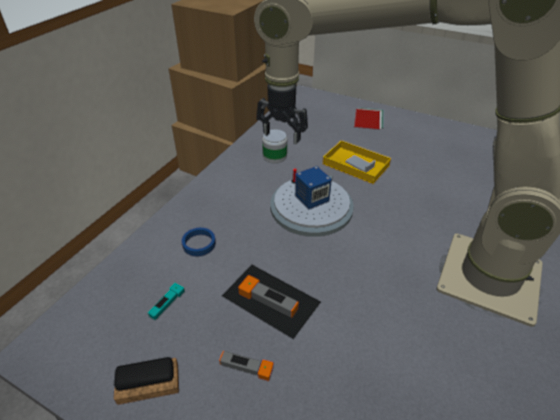

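View pics/wrist0.png

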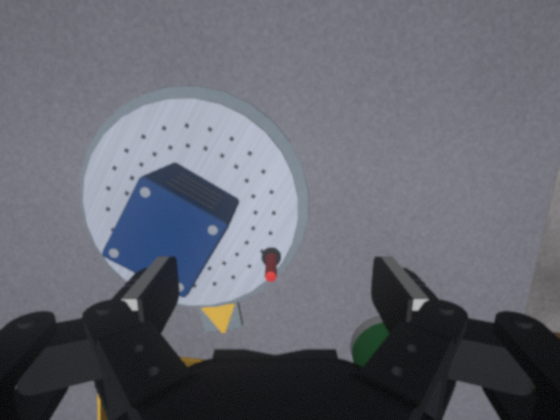

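Candidates for the scanner:
- Grey and orange bar on the black mat: scene (395,220), side (270,297).
- Smaller grey and orange bar: scene (471,225), side (246,363).
- Turquoise bar: scene (440,293), side (167,301), excluded by its colour.

I choose the larger grey and orange one on the mat. The wrist view also shows the arrow at (222,318), pointing to about -y, and the red post at (271,270).

```bash
cat > meas.py <<'E'
from h import *
for tag in("scene0","side0"):
    p,d,K,P=load(tag); X=cloud(d,K,P); hsv=cv2.cvtColor(p,cv2.COLOR_RGB2HSV)
    inb=(X[...,2]>-.02)&(X[...,2]<.2)&(X[...,0]>.1)&(d>0)
    def rep(n,m):
        m=(m&inb).astype(np.uint8); k,l,s,c=cv2.connectedComponentsWithStats(m)
        for i in range(1,k):
            if s[i,4]>12:
                q=X[l==i]; print(tag,n,s[i,4],c[i].round(0),'med',np.median(q,0).round(3),'min',q.min(0).round(3),'max',q.max(0).round(3))
    H,S,V=hsv[...,0],hsv[...,1],hsv[...,2]
    rep('orange',(H>4)&(H<17)&(S>180)&(V>140))
    rep('yellow',(H>=20)&(H<32)&(S>150)&(V>120))
    rep('blue',(H>100)&(H<125)&(S>130)&(V>40))
    rep('red',((H<4)|(H>175))&(S>150)&(V>60))
    rep('green',(H>60)&(H<80)&(S>150))
    rep('black',(V<50)&(X[...,2]<.02))
E
python3 meas.py
python3 - <<'E'
from h import *
p,d,K,P=load("side0"); a=p[250:390,200:340]; 
q=load("scene0")[0][180:260,340:500]
a=cv2.resize(a,(600,600),interpolation=2); cv2.imwrite("pics/crop.png",a[:,:,::-1])
E
```

```text
scene0 orange 14 [462. 213.] med [0.405 0.502 0.023] min [0.39  0.499 0.02 ] max [0.411 0.512 0.026]
scene0 orange 75 [392. 231.] med [0.553 0.353 0.031] min [0.483 0.319 0.004] max [0.559 0.367 0.036]
scene0 orange 21 [475. 239.] med [0.493 0.536 0.016] min [0.488 0.53  0.007] max [0.497 0.546 0.023]
scene0 yellow 1881 [168. 181.] med [ 0.508 -0.319  0.017] min [ 0.385 -0.39  -0.002] max [ 0.603 -0.235  0.039]
scene0 yellow 63 [200. 200.] med [ 0.559 -0.174  0.014] min [ 0.538 -0.198  0.011] max [ 0.575 -0.153  0.022]
scene0 blue 830 [253. 180.] med [ 0.55  -0.012  0.124] min [ 0.493 -0.079  0.039] max [0.59  0.022 0.131]
scene0 blue 492 [338. 283.] med [0.759 0.273 0.026] min [0.708 0.223 0.003] max [0.801 0.315 0.03 ]
scene0 red 775 [ 71. 175.] med [ 0.566 -0.622  0.013] min [ 0.494 -0.707 -0.002] max [ 0.632 -0.541  0.017]
scene0 red 55 [217. 203.] med [ 0.626 -0.081  0.065] min [ 0.619 -0.086  0.04 ] max [ 0.629 -0.078  0.088]
scene0 green 498 [139. 242.] med [ 0.804 -0.195  0.039] min [ 0.751 -0.246  0.018] max [ 0.82  -0.18   0.059]
side0 orange 179 [248. 284.] med [0.535 0.34
[... 405 characters left out ...]
ed [ 0.525 -0.01   0.122] min [ 0.479 -0.068  0.041] max [0.58  0.027 0.129]
side0 blue 423 [198. 241.] med [0.745 0.274 0.02 ] min [0.699 0.224 0.003] max [0.793 0.318 0.028]
side0 red 403 [367. 119.] med [ 0.555 -0.622  0.01 ] min [ 0.492 -0.712  0.003] max [ 0.617 -0.541  0.016]
side0 red 20 [294. 175.] med [ 0.616 -0.077  0.068] min [ 0.613 -0.083  0.042] max [ 0.62  -0.072  0.089]
side0 green 164 [275. 153.] med [ 0.745 -0.187  0.037] min [ 0.721 -0.227  0.018] max [ 0.789 -0.175  0.056]
side0 black 2294 [274. 303.] med [0.454 0.362 0.001] min [ 0.361  0.266 -0.004] max [0.588 0.412 0.01 ]
side0 black 24 [161. 302.] med [0.702 0.488 0.019] min [0.695 0.472 0.016] max [0.707 0.502 0.02 ]
```

View pics/crop.png

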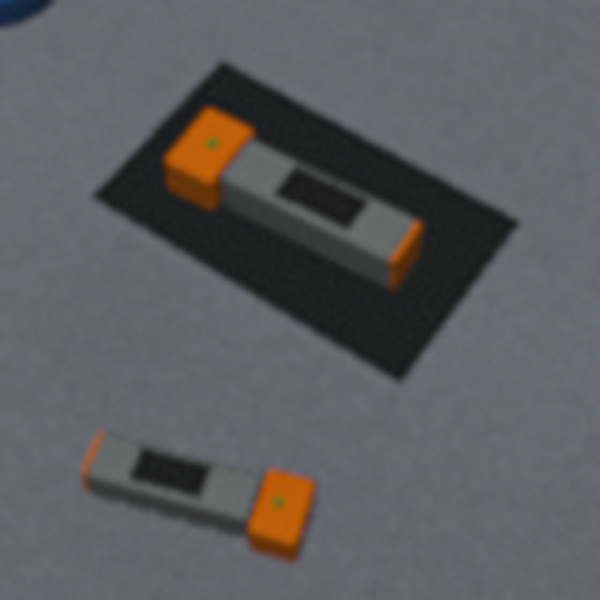

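The crop confirms it: the upper scanner is on the mat and larger, with its orange head at crop (210,150). The lower one is smaller. Next I'll measure the geometry precisely.

```bash
python3 - <<'E'
from h import *
def rectfit(pts):
    r=cv2.minAreaRect(pts.astype(np.float32)*1000); return np.array(r[0]).round(1),np.array(r[1]).round(1),round(r[2],1),cv2.boxPoints(r).round(0).tolist()
for tag in("wrist0","scene0","side0"):
    p,d,K,P=load(tag); X=cloud(d,K,P); H,S,V=cv2.split(cv2.cvtColor(p,cv2.COLOR_RGB2HSV))
    near=(np.hypot(X[...,0]-.53,X[...,1]+.02)<.16)&(d>0)
    m=near&(X[...,2]>.119)&(X[...,2]<.135)&(H>100)&(H<125)&(S>100)
    print(tag,'cover',m.sum(),rectfit(X[m][:,:2]),np.median(X[m][:,2]))
    m=near&(abs(X[...,2]-.036)<.005)&(S<60)
    q=X[m][:,:2]; h=cv2.convexHull((q*1000).astype(np.float32)); print(' disc',cv2.minEnclosingCircle(h),cv2.fitEllipse(h))
    m=near&((H<6)|(H>174))&(S>140)&(X[...,2]>.075); 
    if m.any(): print(' post',m.sum(),X[m].mean(0))
    m=near|(np.hypot(X[...,0]-.55,X[...,1]+.17)<.06)
    m=m&(H>=18)&(H<32)&(S>150)&(X[...,1]>-.21)&(X[...,2]<.03)
    q=X[m][:,:2]
    if len(q): print(' arrow',len(q),cv2.minEnclosingTriangle((q*1000).astype(np.float32).reshape(-1,1,2))[1].reshape(-1,2).round(0).tolist())
    if tag!="wrist0":
        n2=(abs(X[...,0]-.48)<.16)&(abs(X[...,1]-.34)<.13)&(d>0)
        m=n2&(X[...,2]>.026)&(X[...,2]<.04); print(' scan top',rectfit(X[m][:,:2]))
        q=X[m&(S>150)][:,:2]; print(' head',rectfit(q))
        m=n2&(V<45)&(X[...,2]<.012); print(' mat',rectfit(X[m][:,:2]))
    n2=(abs(X[...,0]-.50)<.2)&(abs(X[...,1]+.31)<.13)&(d>0)&(H>=18)&(H<32)&(S>150)&(X[...,2]>.028)
    if n2.sum()>20: print(' tray',rectfit(X[n2][:,:2]))
E
```

```text
wrist0 cover 7291 (array([534.2, -28.5]), array([78.7, 78.1]), 59.0, [[480.0, -42.0], [547.0, -82.0], [588.0, -15.0], [521.0, 25.0]]) 0.12646936190468522
 disc ((533.457763671875, -29.58905029296875), 116.92998504638672) ((533.3845825195312, -29.494720458984375), (232.52601623535156, 233.06398010253906), 121.69986724853516)
 post 82 [ 0.62083948 -0.08193724  0.08639026]
 arrow 360 [[535.0, -166.0], [571.0, -161.0], [558.0, -200.0]]
 tray (array([ 394.4, -303.3]), array([38.8,  2.8]), 84.1, [[391.0, -322.0], [394.0, -323.0], [398.0, -284.0], [395.0, -284.0]])
scene0 cover 516 (array([537.8, -29.4]), array([78.9, 81. ]), 59.0, [[483.0, -42.0], [552.0, -84.0], [593.0, -16.0], [523.0, 25.0]]) 0.12683135607643642
 disc ((537.5286865234375, -32.6219482421875), 119.03784942626953) ((536.52587890625, -31.247465133666992), (232.4086151123047, 236.27821350097656), 132.17410278320312)
 post 18 [ 0.62498069 -0.08170764  0.08179878]
 arrow 63 [[558.0, -206.0], [537.0, -166.0], [582.0, -150.0]]
 scan top (array([481.5, 344.5]), array([ 47.9, 158.7]), 87.9, [[401.0, 324.0], [560.0, 318.0], [562.0, 
[... 553 characters left out ...]
-27.579132080078125), 118.05248260498047) ((531.0382690429688, -26.71649932861328), (231.72445678710938, 233.57366943359375), 47.947044372558594)
 post 9 [ 0.61626049 -0.07842252  0.08236014]
 scan top (array([476.8, 347.7]), array([ 46.4, 154.2]), 87.7, [[399.0, 328.0], [553.0, 321.0], [555.0, 368.0], [401.0, 374.0]])
 head (array([476.8, 347.7]), array([ 46.4, 154.2]), 87.7, [[399.0, 328.0], [553.0, 321.0], [555.0, 368.0], [401.0, 374.0]])
 mat (array([474.9, 339.4]), array([128. , 216.7]), 83.5, [[360.0, 288.0], [575.0, 263.0], [590.0, 391.0], [375.0, 415.0]])
 tray (array([ 487.2, -310.2]), array([137.6, 200.7]), 81.9, [[378.0, -364.0], [577.0, -393.0], [596.0, -256.0], [398.0, -228.0]])
```

Findings from the wrist view:
- **Stand:** the axis is at (0.534,-0.029). The post is at -31°, so the label is at 149°. The arrow points to -82°, so the disc needs about +129° counter-clockwise.
- **Scanner:** at (0.479,0.346), yaw about -2°.
- **Mat:** at about (0.475,0.340).

I'll straddle the post with the jaws half open and the tool x axis tangential.

send_rows(
  steps=[
    [[0,0.02,0],0.18],
    [[-0.001,0.04,0],0.36],
    [[-0.002,0.06,0],0.54],
    [[-0.003,0.0815,0],0.72],
    [[-0.003,0.0815,0],0.9],
    [[-0.003,0.0815,0],1.08],
    [[-0.003,0.0815,0],1.26],
    [[-0.003,0.0815,0],1.44],
  ],
  hand=0.5,
  force=40,
)

```text
clock: 1.15
position: [0.6218, -0.0814, 0.2025]
ee_rot: [0.75, -0.662, -0.0, 0.0]
ft_force: [0.6, -0.8, 0.8]
grip_width: 0.501
```

send_rows(
  steps=[
    [[0,0,0],0.18],
    [[0,0,0],0.36],
    [[0,0,0],0.54],
    [[0,0,0],0.675],
    [[0,0,0.02],0.675],
    [[0,0,0.04],0.675],
    [[0,0,0.06],0.675],
    [[0,0,0.06],0.675],
  ],
)

```text
clock: 2.15
position: [0.6208, -0.0813, 0.1411]
ee_rot: [-0.491, 0.871, 0.001, -0.001]
ft_force: [-0.1, 0.4, 0.2]
grip_width: 0.498
```

```bash
python3 - <<'E'
from h import *
p,d,K,P=snap("wrist","wrist1"); o=manip.get_obs(); print(o["position"],R.from_quat(o["ee_rot"]).as_matrix().round(3).tolist(),o["joint_pos"],o["clock"],o["grip_width"])
E
```

```text
[ 0.62163696 -0.08139527  0.14248697] [[-0.518, -0.856, -0.001], [-0.856, 0.518, 0.0], [0.001, 0.001, -1.0]] [-0.14275831  0.3764407   0.25637642  1.54725811 -0.09891664  1.23192015
 -1.98546722] 2.2 0.5008320868343349
```

View pics/wrist1.png

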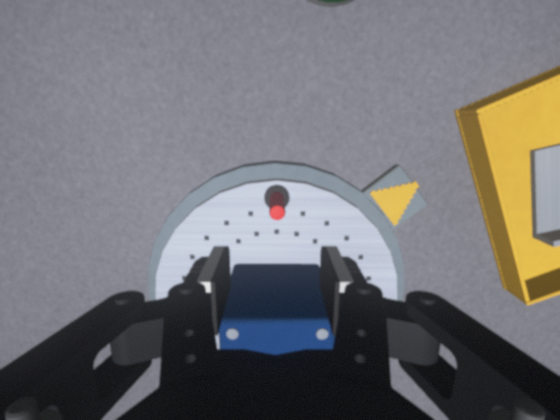

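Post at (277,212), centred between the fingers at (215,270) and (335,270). The arrow at (395,200) and tray are to the right. Next I compute the post offset and the arc rows.

```bash
cat > arc.py <<'E'
from h import *
C=np.array([.534,-.029]); r=.102
def rows(phi0,dphis):
    # tool yaw = phi0-90 (x axis), tool: x=(cos,sin), y=(sin,-cos)
    y=np.deg2rad(phi0-90); ex=np.array([np.cos(y),np.sin(y)]); ey=np.array([np.sin(y),-np.cos(y)])
    a0=np.deg2rad(phi0); p0=r*np.array([np.cos(a0),np.sin(a0)])
    for k in dphis:
        a=a0+np.deg2rad(k); s=r*np.array([np.cos(a),np.sin(a)])-p0
        print(k,(s@ex).round(4),(s@ey).round(4),(-np.deg2rad(k)).round(3))
E
python3 - <<'E'
from arc import *
p,d,K,P=load("wrist1"); print(ray(277,212,K,P,.086),pt(277,212,d,K,P))
rows(-31.2,range(6,54,6))
E
```

```text
[ 0.62100131 -0.08342552  0.086     ] [ 0.62114208 -0.08350519  0.08655168]
6 -0.0107 0.0006 -0.105
12 -0.0212 0.0022 -0.209
18 -0.0315 0.005 -0.314
24 -0.0415 0.0088 -0.419
30 -0.051 0.0137 -0.524
36 -0.06 0.0195 -0.628
42 -0.0683 0.0262 -0.733
48 -0.0758 0.0337 -0.838
```

send_rows(
  steps=[
    [[0,0,0.02],0],
    [[0,0,0.04],0],
    [[0,0,0.06],0],
    [[0,0,0.075],0],
    [[0,0,0.085],0],
    [[0,0,0.085],0],
    [[0,0,0.085],0],
    [[0,0,0.085],0],
  ],
)

```text
clock: 3.2
position: [0.6225, -0.0815, 0.0585]
ee_rot: [-0.491, 0.871, -0.0, 0.001]
ft_force: [-0.3, 0.1, 0.3]
grip_width: 0.5
```

send_rows(
  steps=[
    [[-0.0107,0.0006,0],-0.105],
    [[-0.0212,0.0022,0],-0.209],
    [[-0.0315,0.005,0],-0.314],
    [[-0.0415,0.0088,0],-0.419],
    [[-0.051,0.0137,0],-0.524],
    [[-0.06,0.0195,0],-0.628],
    [[-0.0683,0.0262,0],-0.733],
    [[-0.0758,0.0337,0],-0.838],
  ],
)

```text
clock: 4.2
position: [0.6327, 0.0011, 0.0583]
ee_rot: [0.804, -0.595, 0.0, -0.0]
ft_force: [0.2, -0.3, -0.2]
grip_width: 0.498
```

```bash
python3 - <<'E'
from h import *
p,d,K,P=snap("wrist","wrist2"); snap("side","side2"); o=manip.get_obs(); print(o["position"],R.from_quat(o["ee_rot"]).as_matrix().round(3).tolist(),o["joint_pos"],o["clock"],o["ft_force"])
E
```

```text
[0.63252337 0.00230448 0.0582739 ] [[0.292, -0.956, 0.001], [-0.956, -0.292, 0.001], [-0.001, -0.001, -1.0]] [-0.12133179  0.45759819  0.05920295  1.60582326 -0.03067057  1.07839635
 -1.32772188] 4.3 [-0.81607082  0.05702694  0.14275797]
```

View pics/wrist2.png

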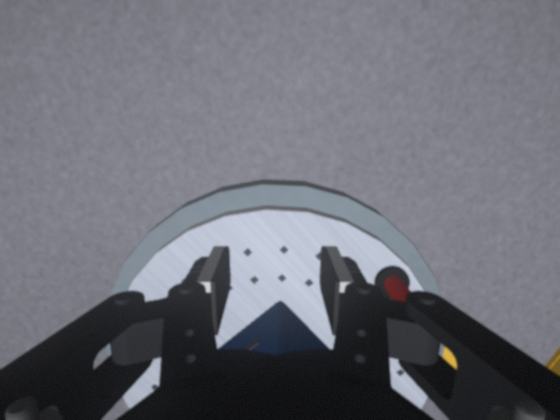

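View pics/side2.png

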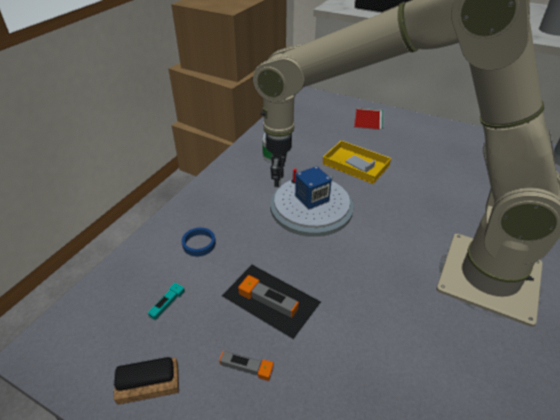

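The post is still at its old place (wrist2 (397,288), side2 (294,175)), so the fingers went past it. I'll check where the fingertips really are.

```bash
python3 - <<'E'
from h import *
p,d,K,P=load("wrist2"); X=cloud(d,K,P)
o=manip.get_obs(); Rm=R.from_quat(o["ee_rot"]).as_matrix(); L=(X-o["position"])@Rm
for v in range(235,420,15):
    print(v,[ (u,L[v,u].round(3).tolist()) for u in (190,205,218,228,322,335,345,360)])
m=(d>0)&(L[...,2]<.0)&(L[...,2]>-.06)&(abs(L[...,0])<.1)&(X[...,2]>.05)
q=L[m]; print(q.min(0),q.max(0))
print(ray(397,288,K,P,.086),pt(397,288,d,K,P), pt(393,280,d,K,P))
T=np.linalg.inv(P)@np.r_[o["position"],1]; print(K[0,2]-K[0,0]*T[0]/T[2],K[1,2]+K[1,1]*T[1]/T[2])
E
```

```text
235 [(190, [-0.052, 0.004, 0.021]), (205, [-0.043, 0.004, 0.021]), (218, [-0.034, 0.004, 0.021]), (228, [-0.028, 0.004, 0.021]), (322, [0.032, 0.004, 0.021]), (335, [0.04, 0.004, 0.021]), (345, [0.046, 0.004, 0.021]), (360, [0.056, 0.005, 0.022])]
250 [(190, [-0.053, 0.015, 0.022]), (205, [-0.043, 0.015, 0.021]), (218, [-0.023, -0.012, -0.041]), (228, [-0.02, -0.009, -0.034]), (322, [0.023, -0.01, -0.038]), (335, [0.028, -0.011, -0.04]), (345, [0.047, 0.015, 0.022]), (360, [0.057, 0.015, 0.021])]
265 [(190, [-0.054, 0.025, 0.022]), (205, [-0.026, -0.012, -0.056]), (218, [-0.021, -0.011, -0.056]), (228, [-0.02, -0.002, -0.035]), (322, [0.023, -0.003, -0.038]), (335, [0.025, -0.011, -0.055]), (345, [0.029, -0.011, -0.055]), (360, [0.057, 0.025, 0.022])]
280 [(190, [-0.031, -0.008, -0.061]), (205, [-0.023, -0.012, -0.069]), (218, [-0.02, -0.007, -0.06]), (228, [-0.02, 0.005, -0.037]), (322, [0.023, 0.003, -0.04]), (335, [0.023, -0.012, -0.068]), (345, [0.027, -0.011, -0.067]), (360, [0.034, -0.007, -0.06])]
295 [(190, [-0.026, -0.012, -0.079]), (205, [-0.021, -0.013, -0.08]), (218, [-0.
[... 1782 characters left out ...]
0.021, -0.127]), (218, [-0.008, -0.02, -0.127]), (228, [-0.008, -0.011, -0.118]), (322, [0.01, -0.019, -0.126]), (335, [0.012, -0.02, -0.126]), (345, [0.014, -0.019, -0.126]), (360, [0.016, -0.02, -0.127])]
415 [(190, [-0.013, -0.019, -0.129]), (205, [-0.01, -0.021, -0.131]), (218, [-0.008, -0.019, -0.129]), (228, [-0.006, -0.02, -0.13]), (322, [0.009, -0.02, -0.13]), (335, [0.011, -0.02, -0.13]), (345, [0.013, -0.02, -0.13]), (360, [0.016, -0.019, -0.129])]
[-0.03350988 -0.01212557 -0.0599953 ] [ 8.04507094e-02  7.10972861e-02 -1.08400073e-05]
[ 0.63704001 -0.06146267  0.086     ] [ 0.62479    -0.07825148  0.0563893 ] [ 0.62496456 -0.07954695  0.0460316 ]
271.8997576938921 240.7062839913914
```

The tips at half opening sit about 34 mm behind the TCP, so they passed over the post (86 mm). I'll lift, then measure tip depth with the hand shut and at 0.4.

send_rows(
  steps=[
    [[0,0,-0.02],0],
    [[0,0,-0.04],0],
    [[0,0,-0.06],0],
    [[0,0,-0.06],0],
    [[0,0,-0.06],0],
    [[0,0,-0.06],0],
    [[0,0,-0.06],0],
    [[0,0,-0.06],0],
  ],
  hand=0,
)

```text
clock: 5.3
position: [0.6323, 0.0008, 0.1175]
ee_rot: [0.803, -0.596, -0.0, 0.0]
ft_force: [-0.8, -0.0, 0.9]
grip_width: 0.004
```

```bash
cat > tips.py <<'E'
from h import *
import sys
p,d,K,P=snap("wrist",sys.argv[1]); X=cloud(d,K,P)
o=manip.get_obs(); Rm=R.from_quat(o["ee_rot"]).as_matrix(); L=(X-o["position"])@Rm
m=(d>0)&(L[...,2]<.008)&(L[...,2]>-.07)&(abs(L[...,0])<.07)&(abs(L[...,1])<.03)&(X[...,2]>.06)
q=L[m]; print(o["position"],o["grip_width"],o["ft_force"],len(q),np.percentile(q,[0,1,5,50,95,99,100],axis=0).round(4))
E
python3 tips.py wrist3
```

```text
[0.63234178 0.00081266 0.11757285] 0.001022691722493792 [-0.00530864 -1.03324114 -0.79847923] 2494 [[-0.0175 -0.0131 -0.07  ]
 [-0.0128 -0.0125 -0.0697]
 [-0.0111 -0.012  -0.0676]
 [ 0.0005 -0.0109 -0.0552]
 [ 0.0118  0.0038 -0.0369]
 [ 0.0136  0.0092 -0.0337]
 [ 0.0172  0.0109 -0.0318]]
```

View pics/wrist3.png

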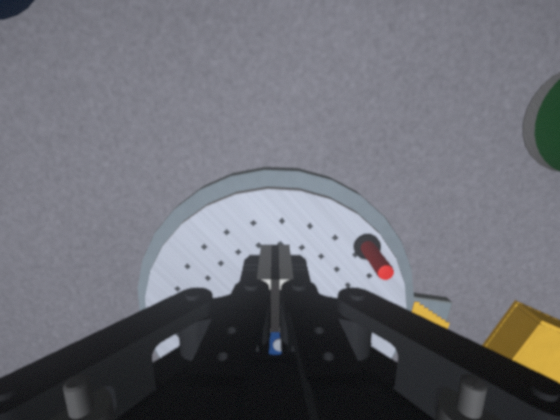

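Even shut, the wrist depth puts the tips at -32 mm. I'll cross-check that in the scene and side views.

```bash
python3 - <<'E'
from h import *
o=manip.get_obs(); tcp=o["position"]
for n in("scene","side"):
    p,d,K,P=snap(n,n+"3"); X=cloud(d,K,P)
    m=(d>0)&(np.hypot(X[...,0]-tcp[0],X[...,1]-tcp[1])<.04)&(X[...,2]>.06)&(X[...,2]<.3)
    q=X[m]; print(n,len(q),np.percentile(q[:,2],[0,1,3,10,50]).round(4)); v,u=np.where(m); i=v.argmax(); print(u[i],v[i],X[v[i],u[i]])
    T=np.linalg.inv(P)@np.r_[tcp,1]; uv=(int(K[0,2]-K[0,0]*T[0]/T[2]),int(K[1,2]+K[1,1]*T[1]/T[2])); print(uv)
    a=p[uv[1]-70:uv[1]+50,uv[0]-60:uv[0]+60].copy(); cv2.circle(a,(60,70),1,(255,0,255),-1)
    cv2.imwrite(f"pics/{n}3c.png",cv2.resize(a,(480,480),interpolation=0)[:,:,::-1])
a=cv2.hconcat([cv2.imread("pics/scene3c.png"),cv2.imread("pics/side3c.png")]); cv2.imwrite("pics/c3.png",cv2.resize(a,(800,400)))
E
```

```text
scene 1387 [0.148  0.1551 0.1615 0.1826 0.239 ]
239 184 [ 0.64754655 -0.00277641  0.15098056]
(244, 193)
side 469 [0.1437 0.1475 0.1548 0.1694 0.2603]
276 167 [0.63625965 0.00707052 0.14370604]
(278, 173)
```

View pics/c3.png

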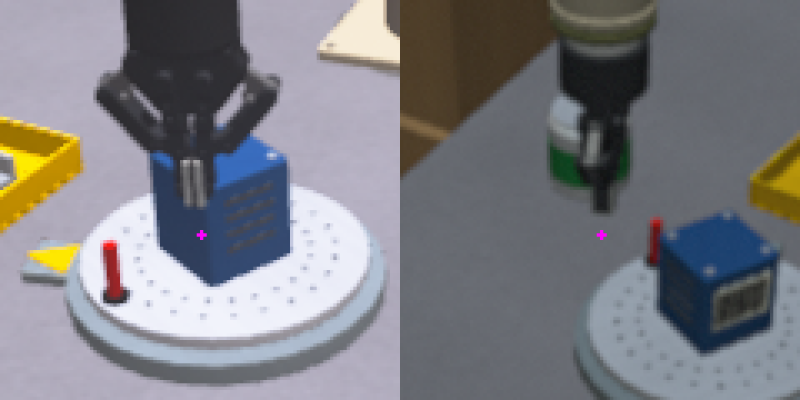

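All views agree: the tips are about 30 mm short of the reported TCP (magenta mark), centred in x and y. I'll compensate in z, and go back over the post with the jaws half open.

```bash
python3 - <<'E'
from arc import *
rows(16.8,range(-6,-54,-6))
E
```

```text
-6 0.0107 0.0006 0.105
-12 0.0212 0.0022 0.209
-18 0.0315 0.005 0.314
-24 0.0415 0.0088 0.419
-30 0.051 0.0137 0.524
-36 0.06 0.0195 0.628
-42 0.0683 0.0262 0.733
-48 0.0758 0.0337 0.838
```

send_rows(
  steps=[
    [[0.0107,0.0006,0],0.105],
    [[0.0212,0.0022,0],0.209],
    [[0.0315,0.005,0],0.314],
    [[0.0415,0.0088,0],0.419],
    [[0.051,0.0137,0],0.524],
    [[0.06,0.0195,0],0.628],
    [[0.0683,0.0262,0],0.733],
    [[0.0758,0.0337,0],0.838],
  ],
  hand=0.5,
)

```text
clock: 6.45
position: [0.6221, -0.0818, 0.1178]
ee_rot: [-0.49, 0.872, -0.0, 0.0]
ft_force: [0.3, 1.0, -0.0]
grip_width: 0.5
```

send_rows(
  steps=[
    [[0,0,0],0],
    [[0,0,0.0],0],
    [[0,0,0.02],0],
    [[0,0,0.04],0],
    [[0,0,0.06],0],
    [[0,0,0.08],0],
    [[0,0,0.09],0],
    [[0,0,0.09],0],
  ],
)

```text
clock: 7.45
position: [0.6217, -0.0815, 0.027]
ee_rot: [-0.491, 0.871, 0.0, -0.001]
ft_force: [0.5, -0.0, 0.3]
grip_width: 0.505
```

send_rows(
  steps=[
    [[-0.0107,0.0006,0],-0.105],
    [[-0.0212,0.0022,0],-0.209],
    [[-0.0315,0.005,0],-0.314],
    [[-0.0415,0.0088,0],-0.419],
    [[-0.051,0.0137,0],-0.524],
    [[-0.06,0.0195,0],-0.628],
    [[-0.0683,0.0262,0],-0.733],
    [[-0.0758,0.0337,0],-0.838],
  ],
)

```text
clock: 8.45
position: [0.6329, 0.0002, 0.0287]
ee_rot: [0.804, -0.595, 0.001, 0.0]
ft_force: [-0.8, -2.5, -0.3]
grip_width: 0.5
```

```bash
python3 tips.py wrist4
```

```text
[0.63273077 0.00220226 0.02868411] 0.50075853432077 [0.06599108 0.50282061 0.43627495] 5110 [[-0.0327 -0.0123 -0.07  ]
 [-0.0316 -0.0117 -0.0695]
 [-0.0283 -0.0114 -0.0688]
 [ 0.0165 -0.0047 -0.0563]
 [ 0.0329  0.0073 -0.0365]
 [ 0.0364  0.0099 -0.0326]
 [ 0.0374  0.0114 -0.0313]]
```

View pics/wrist4.png

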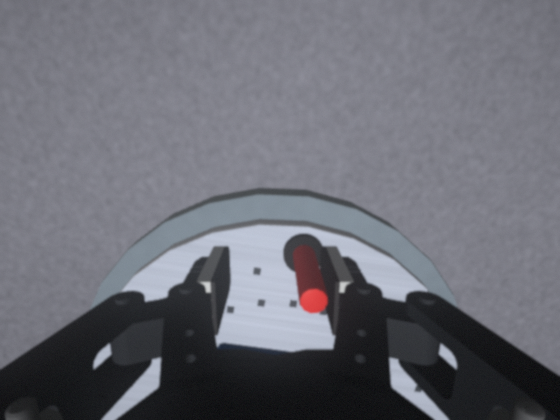

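The post, with its top at (313,300), is now being carried by the right finger. I'll continue.

send_rows(
  steps=[
    [[-0.0107,0.0006,0],-0.105],
    [[-0.0212,0.0022,0],-0.209],
    [[-0.0315,0.005,0],-0.314],
    [[-0.0415,0.0088,0],-0.419],
    [[-0.051,0.0137,0],-0.524],
    [[-0.06,0.0195,0],-0.628],
    [[-0.0683,0.0262,0],-0.733],
    [[-0.0758,0.0337,0],-0.838],
  ],
)

```text
clock: 9.5
position: [0.5793, 0.0634, 0.0287]
ee_rot: [0.976, -0.217, 0.001, -0.0]
ft_force: [2.4, -1.4, -1.5]
grip_width: 0.496
```

send_rows(
  steps=[
    [[-0.0107,0.0006,0],-0.105],
    [[-0.0212,0.0022,0],-0.209],
    [[-0.0315,0.005,0],-0.314],
    [[-0.0415,0.0088,0],-0.419],
    [[-0.048,0.012,0],-0.489],
    [[-0.0545,0.0158,0],-0.564],
    [[-0.0545,0.0158,0],-0.564],
    [[-0.0545,0.0158,0],-0.564],
  ],
)

```text
clock: 10.5
position: [0.5228, 0.0722, 0.0282]
ee_rot: [0.998, 0.061, 0.0, 0.0]
ft_force: [-0.7, -0.0, 0.3]
grip_width: 0.505
```

```bash
python3 tips.py wrist5; python3 - <<'E'
from h import *
p,d,K,P=snap("scene","scene5"); X=cloud(d,K,P); H,S,V=cv2.split(cv2.cvtColor(p,cv2.COLOR_RGB2HSV))
near=(np.hypot(X[...,0]-.534,X[...,1]+.029)<.16)&(d>0)
m=near&((H<6)|(H>174))&(S>140)&(X[...,2]>.04); q=X[m].mean(0) if m.any() else None; print(q, m.sum(), q is not None and np.rad2deg(np.arctan2(q[1]+.031,q[0]-.537)))
p,d,K,P=load("wrist5"); X=cloud(d,K,P); H,S,V=cv2.split(cv2.cvtColor(p,cv2.COLOR_RGB2HSV))
near=(np.hypot(X[...,0]-.534,X[...,1]+.029)<.16)&(d>0)
m=near&((H<6)|(H>174))&(S>140)&(X[...,2]>.08);  q=X[m].mean(0); print(q, np.rad2deg(np.arctan2(q[1]+.029,q[0]-.534)), manip.get_obs()["joint_pos"])
E
```

```text
[0.5227212  0.07224522 0.02805861] 0.4995895575032278 [ 0.09404212 -0.63297699  0.56995235] 5076 [[-0.0347 -0.0116 -0.07  ]
 [-0.0336 -0.0112 -0.0696]
 [-0.0302 -0.0109 -0.0689]
 [ 0.0142 -0.0041 -0.0567]
 [ 0.031   0.0075 -0.0369]
 [ 0.0345  0.0104 -0.0335]
 [ 0.0355  0.0121 -0.032 ]]
[0.54343307 0.07331513 0.04543914] 11 86.47106296723922
[0.53829962 0.07293641 0.08629459] 87.58472985690268 [ 0.00589774  0.30723343 -0.26180741  1.89472853  0.09643459  0.95138203
 -0.17699645]
```

View pics/scene5.png

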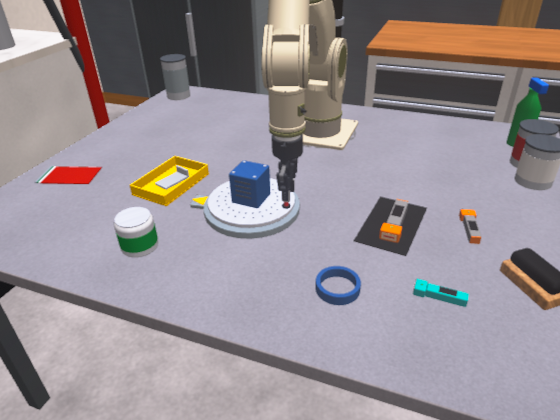

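The post is at 87.6° and the target is 98°, so about 10° more.

send_rows(
  steps=[
    [[-0.0045,0.0001,0],-0.044],
    [[-0.009,0.0004,0],-0.087],
    [[-0.0134,0.0009,0],-0.131],
    [[-0.0184,0.0017,0],-0.182],
    [[-0.0184,0.0017,0],-0.182],
    [[-0.0184,0.0017,0],-0.182],
    [[-0.0184,0.0017,0],-0.182],
    [[-0.0184,0.0017,0],-0.182],
  ],
)

```text
clock: 11.6
position: [0.5043, 0.0685, 0.0278]
ee_rot: [0.988, 0.153, -0.0, 0.0]
ft_force: [-0.4, 0.9, -0.4]
grip_width: 0.499
```

send_rows(
  steps=[
    [[0.009,0,0],0],
    [[0.009,0,0],0],
    [[0.009,0,-0.03],0],
    [[0.009,0,-0.08],0],
    [[0.009,0,-0.13],0],
    [[0.009,0,-0.18],0],
    [[0.009,0,-0.18],0],
    [[0.009,0,-0.18],0],
  ],
)

```text
clock: 12.6
position: [0.5126, 0.0711, 0.2073]
ee_rot: [0.988, 0.153, -0.0, 0.0]
ft_force: [0.3, -0.0, -1.0]
grip_width: 0.501
```

```bash
python3 - <<'E'
from h import *
o=manip.get_obs();print(o["position"],o["ee_rot"])
for n in("wrist","scene","side"):
    p,d,K,P=snap(n,n+"6"); X=cloud(d,K,P); H,S,V=cv2.split(cv2.cvtColor(p,cv2.COLOR_RGB2HSV))
    near=(np.hypot(X[...,0]-.534,X[...,1]+.029)<.16)&(d>0)
    m=near&((H<6)|(H>174))&(S>140)&(X[...,2]>.075)
    if m.sum()>4: q=X[m].mean(0); print(n,q)
    m=near&(X[...,2]>.119)&(X[...,2]<.135)&(H>100)&(H<125)&(S>100)
    if m.sum()>20: print(cv2.minAreaRect((X[m][:,:2]*1000).astype(np.float32)))
E
```

```text
[0.51258898 0.07114488 0.20728565] [ 9.88245738e-01  1.52873516e-01 -2.23055896e-04  2.18803715e-05]
wrist [0.51941964 0.07197241 0.0865108 ]
((533.3882446289062, -28.851329803466797), (77.44120788574219, 80.71692657470703), 6.605031967163086)
scene [0.52483175 0.07247128 0.08304221]
((536.7093505859375, -28.761127471923828), (83.25775146484375, 77.41910552978516), 7.550429344177246)
side [0.51666397 0.07459054 0.08171728]
((530.3314208984375, -26.08843231201172), (77.9463882446289, 85.83448028564453), 7.95510721206665)
```

View pics/wrist6.png

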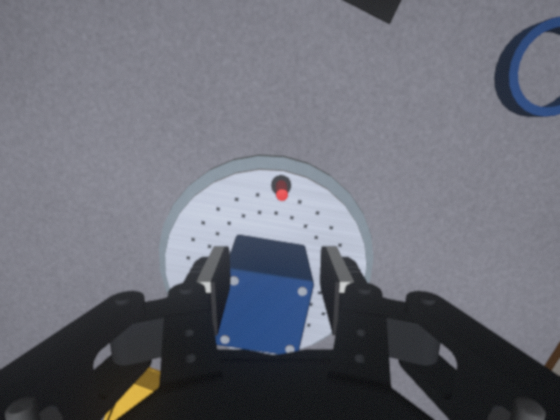

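The post is at 98.2°, so the label faces the arrow. Next, over the scanner.

send_rows(
  steps=[
    [[0.006,-0.034,0],0.18],
    [[0.0127,-0.068,0],0.36],
    [[0.019,-0.102,0],0.54],
    [[0.025,-0.136,0],0.72],
    [[0.032,-0.17,0],0.9],
    [[0.038,-0.204,0],1.08],
    [[0.044,-0.238,0],1.26],
    [[0.0507,-0.2724,0],1.44],
  ],
  hand=1,
)

```text
clock: 13.75
position: [0.4783, 0.3469, 0.2067]
ee_rot: [0.842, -0.539, -0.0, 0.001]
ft_force: [0.8, 0.0, -0.1]
grip_width: 1.002
```

send_rows(
  steps=[
    [[0,0,0],0.16],
    [[0,0,0],0.32],
    [[0,0,0],0.47],
    [[0,0,0],0.47],
    [[0,0,0],0.47],
    [[0,0,0],0.47],
    [[0,0,0],0.47],
    [[0,0,0],0.47],
  ],
)

```text
clock: 14.75
position: [0.4788, 0.3462, 0.2078]
ee_rot: [-0.696, 0.718, -0.0, 0.0]
ft_force: [0.6, 0.6, -0.4]
grip_width: 1.0
```

```bash
cat > scan.py <<'E'
from h import *
import sys
o=manip.get_obs(); p,d,K,P=snap("wrist",sys.argv[1]); X=cloud(d,K,P); H,S,V=cv2.split(cv2.cvtColor(p,cv2.COLOR_RGB2HSV))
def rf(m): r=cv2.minAreaRect((X[m][:,:2]*1000).astype(np.float32)); return r,cv2.boxPoints(r).round(1).tolist()
n2=(abs(X[...,0]-.48)<.16)&(abs(X[...,1]-.34)<.13)&(d>0)
z=X[...,2]
m=n2&(z>.028)&(z<.038); print("all",m.sum(),rf(m))
print("head",rf(m&(S>150)&(H<20)&(X[...,0]>.5)))
print("grey",rf(m&(S<80)))
print("mat",rf(n2&(V<50)&(z<.01)&(z>-.004)))
Rm=R.from_quat(o["ee_rot"]).as_matrix(); print(o["position"],np.rad2deg(np.arctan2(Rm[1,0],Rm[0,0])),o["joint_pos"])
E
python3 scan.py wrist7
```

```text
all 4677 (((479.38861083984375, 346.1807556152344), (47.156341552734375, 153.34506225585938), 87.07456970214844), [[401.6000061035156, 326.5], [554.7999877929688, 318.70001220703125], [557.2000122070312, 365.79998779296875], [404.0, 373.6000061035156]])
head (((537.4357299804688, 343.2143859863281), (47.156341552734375, 33.65902328491211), 87.07456970214844), [[519.4000244140625, 320.5], [553.0, 318.79998779296875], [555.4000244140625, 365.8999938964844], [521.7999877929688, 367.6000061035156]])
grey (((481.1288757324219, 346.2343444824219), (33.79243087768555, 149.72579956054688), 87.37725830078125), [[405.6000061035156, 332.79998779296875], [555.0999755859375, 325.8999938964844], [556.7000122070312, 359.70001220703125], [407.1000061035156, 366.5]])
mat (((441.61297607421875, 316.83599853515625), (31.77672576904297, 11.892733573913574), 6.536599636077881), [[425.20001220703125, 320.8999938964844], [426.5, 309.1000061035156], [458.1000061035156, 312.70001220703125], [456.70001220703125, 324.6000061035156]])
[0.47883911 0.34615765 0.20784107] -91.81993568944256 [-0.43542252  0.27370104 -0.32485454  1.53512042  0.08865343  1.34719065
 -2.37123532]
```

View pics/wrist7.png

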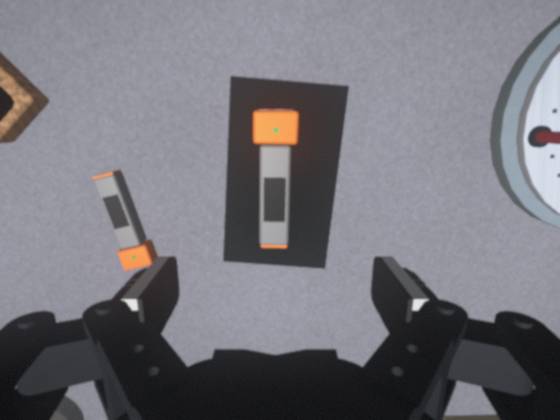

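The scanner is centred at (0.4794,0.3462), yaw -2.8°, directly under the TCP. In the picture its head is at (275,127) and its tail at (275,246). I'll descend with the 32 mm tip correction.

send_rows(
  steps=[
    [[0,0,0.035],0.017],
    [[0,0,0.07],0.017],
    [[0,0,0.105],0.017],
    [[0,0,0.14],0.017],
    [[0,0,0.17],0.017],
    [[0,0,0.195],0.017],
    [[0,0,0.21],0.017],
    [[0,0,0.21],0.017],
  ],
)

```text
clock: 15.8
position: [0.4784, 0.3459, -0.0029]
ee_rot: [-0.69, 0.724, 0.0, -0.001]
ft_force: [0.2, 0.2, 0.2]
grip_width: 1.001
```

```bash
python3 - <<'E'
from h import *
o=manip.get_obs(); print(o["position"],o["ft_force"])
p,d,K,P=snap("side","side8"); X=cloud(d,K,P)
a=cv2.resize(p[230:350,200:340],(700,600),interpolation=2); cv2.imwrite("pics/side8c.png",a[:,:,::-1])
p,d,K,P=snap("wrist","wrist8"); X=cloud(d,K,P)
L=(X-o["position"])@R.from_quat(o["ee_rot"]).as_matrix()
m=(d>0)&(abs(L[...,0])>.03)&(abs(L[...,0])<.07)&(abs(L[...,1])<.014)&(L[...,2]>-.08)&(X[...,2]>.012)
print(np.percentile(X[m][:,2],[0,1,5]),np.percentile(L[m][:,2],[95,99,100]))
E
```

```text
[ 0.47840761  0.34586283 -0.00285677] [0.19473933 0.20265092 0.23272546]
[0.04005974 0.04166    0.04458901] [-0.04743863 -0.04452816 -0.04287464]
```

View pics/side8c.png

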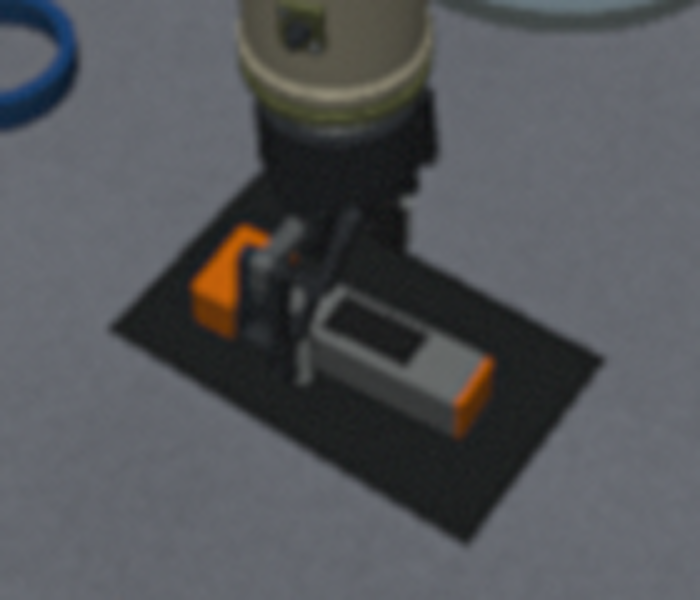

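View pics/wrist8.png

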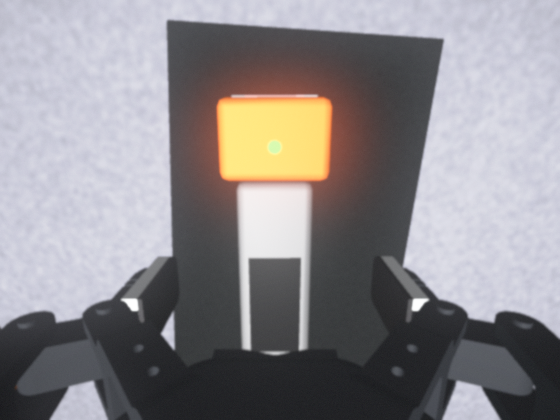

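Tips at 40 mm, scanner centred between the jaws. Down 23 mm more, then close.

send_rows(
  steps=[
    [[0,0,0.008],0],
    [[0,0,0.016],0],
    [[0,0,0.022],0],
    [[0,0,0.022],0],
    [[0,0,0.022],0],
    [[0,0,0.022],0],
    [[0,0,0.022],0],
    [[0,0,0.022],0],
  ],
)

```text
clock: 16.9
position: [0.4789, 0.3462, -0.0241]
ee_rot: [-0.689, 0.724, -0.0, 0.0]
ft_force: [0.5, -1.0, -0.1]
grip_width: 1.006
```

send_rows(
  steps=[
    [[0,0,0],0],
    [[0,0,0],0],
    [[0,0,0],0],
    [[0,0,0],0],
    [[0,0,0],0],
    [[0,0,0],0],
    [[0,0,0],0],
    [[0,0,0],0],
  ],
  hand=0.2,
  force=50,
)

```text
clock: 17.9
position: [0.479, 0.3464, -0.024]
ee_rot: [-0.69, 0.724, -0.0, 0.0]
ft_force: [0.1, 0.8, 4.3]
grip_width: 0.388
```

send_rows(
  steps=[
    [[0,0,-0.005],0],
    [[0,0,-0.015],0],
    [[0,0,-0.03],0],
    [[0,0,-0.05],0],
    [[0,0,-0.07],0],
    [[0,0,-0.09],0],
    [[0,0,-0.1],0],
    [[0,0,-0.1],0],
  ],
)

```text
clock: 18.9
position: [0.4792, 0.3464, 0.0767]
ee_rot: [-0.689, 0.724, -0.0, 0.001]
ft_force: [0.3, -0.5, -2.0]
grip_width: 0.389
```

```bash
python3 - <<'E'
from h import *
o=manip.get_obs(); print(o["position"],o["ft_force"],o["grip_width"],o["joint_pos"])
p,d,K,P=snap("wrist","wrist9"); X=cloud(d,K,P); L=(X-o["position"])@R.from_quat(o["ee_rot"]).as_matrix()
for uv in((275,110),(250,140),(300,140),(265,200),(285,200),(275,230)): print(uv,L[uv[1],uv[0]].round(4),X[uv[1],uv[0]].round(4))
snap("side","side9")
E
```

```text
[0.4792166  0.34641147 0.07665561] [ 0.3291303  -0.50177491 -2.02214089] 0.389311467317239 [-0.44437911  0.37789805 -0.31589061  1.6885749   0.12968644  1.09427524
 -2.41897741]
(275, 110) [ 0.0004 -0.07   -0.058 ] [0.549  0.3425 0.1347]
(250, 140) [-0.0084 -0.0599 -0.0563] [0.5394 0.3518 0.133 ]
(300, 140) [ 0.0091 -0.06   -0.0578] [0.5386 0.3344 0.1345]
(265, 200) [-0.0033 -0.0382 -0.0561] [0.5174 0.3478 0.1328]
(285, 200) [ 0.0041 -0.0384 -0.0571] [0.5173 0.3404 0.1338]
(275, 230) [ 0.0004 -0.0271 -0.0581] [0.5062 0.3446 0.1348]
```

View pics/wrist9.png

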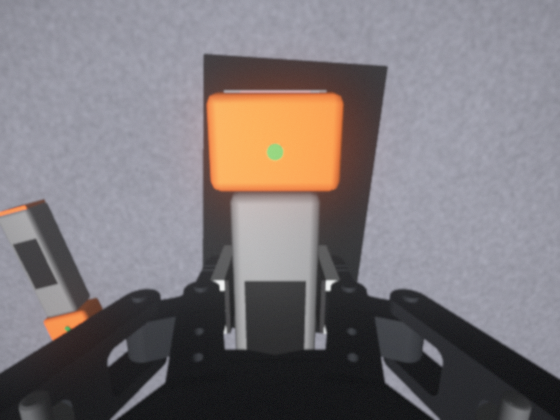

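View pics/side9.png

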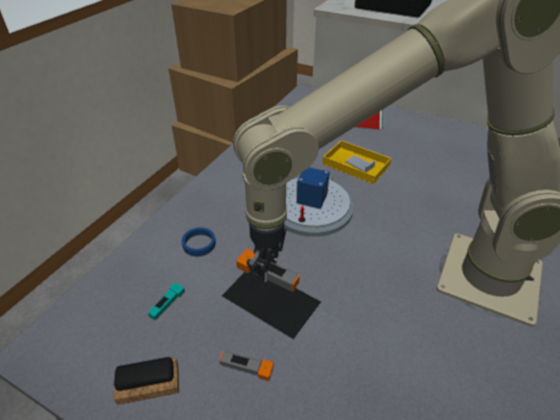

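Held level, gripped at opening 0.389 (33 mm). The scanner's centre is 42 mm above the reported TCP, so for 88 mm height the TCP goes to z 0.046. I'll lift, carry it over, then turn.

send_rows(
  steps=[
    [[0,0,-0.03],0],
    [[0,0,-0.06],0],
    [[0,0,-0.09],0],
    [[0.01,-0.002,-0.115],0],
    [[0.035,-0.007,-0.13],0],
    [[0.075,-0.015,-0.13],0],
    [[0.12,-0.024,-0.13],0],
    [[0.165,-0.033,-0.13],0],
  ],
)

```text
clock: 20.0
position: [0.5034, 0.1781, 0.2049]
ee_rot: [-0.69, 0.724, 0.0, -0.001]
ft_force: [0.2, -0.7, -1.1]
grip_width: 0.391
```

send_rows(
  steps=[
    [[0.05,-0.01,0],0],
    [[0.105,-0.021,0],0],
    [[0.16,-0.032,0],0],
    [[0.215,-0.043,0],0],
    [[0.27,-0.053,0],0],
    [[0.325,-0.064,0],0],
    [[0.375,-0.074,0],0],
    [[0.418,-0.0822,0],0],
  ],
)

```text
clock: 21.0
position: [0.5647, -0.2438, 0.2046]
ee_rot: [-0.689, 0.725, 0.001, -0.001]
ft_force: [-0.1, 0.6, -1.6]
grip_width: 0.391
```

send_rows(
  steps=[
    [[0,0,0],-0.16],
    [[0,0,0],-0.34],
    [[0,0,0],-0.52],
    [[0,0,0],-0.7],
    [[0,0,0],-0.88],
    [[0,0,0],-1.06],
    [[0,0,0],-1.24],
    [[0,0,0],-1.42],
  ],
)

```text
clock: 22.0
position: [0.5648, -0.2416, 0.2045]
ee_rot: [0.995, -0.097, -0.001, -0.0]
ft_force: [-0.0, 0.1, -0.5]
grip_width: 0.394
```

send_rows(
  steps=[
    [[0,0,0],-0.17],
    [[0,0,0],-0.28],
    [[0,0,0],-0.343],
    [[0,0,0],-0.343],
    [[0,0,0.02],-0.343],
    [[0,0,0.04],-0.343],
    [[0,0,0.06],-0.343],
    [[0,0,0.06],-0.343],
  ],
)

```text
clock: 23.0
position: [0.564, -0.2413, 0.1438]
ee_rot: [0.997, 0.071, -0.002, -0.001]
ft_force: [-0.5, 0.2, -1.2]
grip_width: 0.385
```

```bash
python3 - <<'E'
from h import *
o=manip.get_obs(); Rm=R.from_quat(o["ee_rot"]).as_matrix();print(o["position"],np.rad2deg(np.arctan2(Rm[1,0],Rm[0,0])),o["grip_width"],o["joint_pos"].round(2))
for n in("wrist","scene"):
    p,d,K,P=snap(n,n+"10"); X=cloud(d,K,P); H,S,V=cv2.split(cv2.cvtColor(p,cv2.COLOR_RGB2HSV))
    near=(np.hypot(X[...,0]-.534,X[...,1]+.029)<.16)&(d>0)
    m=near&((H<6)|(H>174))&(S>140)&(X[...,2]>.075)
    if m.sum()>4: q=X[m].mean(0); print(n,q)
    m=near&(X[...,2]>.119)&(X[...,2]<.135)&(H>100)&(H<125)&(S>100)
    if m.sum()>20: print(cv2.minAreaRect((X[m][:,:2]*1000).astype(np.float32)))
E
```

```text
[ 0.56399509 -0.24134138  0.14382173] 8.121026546011246 0.3853886070534191 [ 0.43  0.35 -0.13  1.56  0.05  1.24  0.44]
scene [0.52665014 0.05629883 0.09048744]
((539.5252685546875, -28.582843780517578), (80.8371810913086, 77.42243194580078), 8.74874496459961)
```

View pics/wrist10.png

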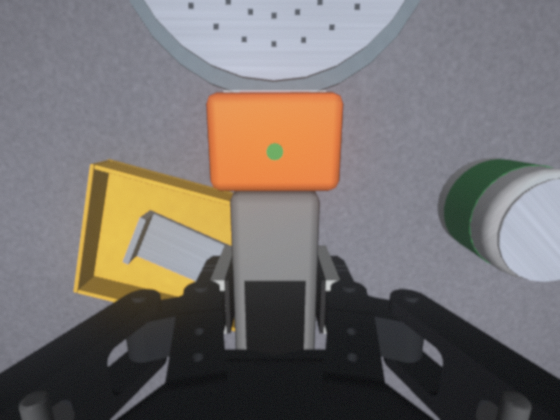

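View pics/scene10.png

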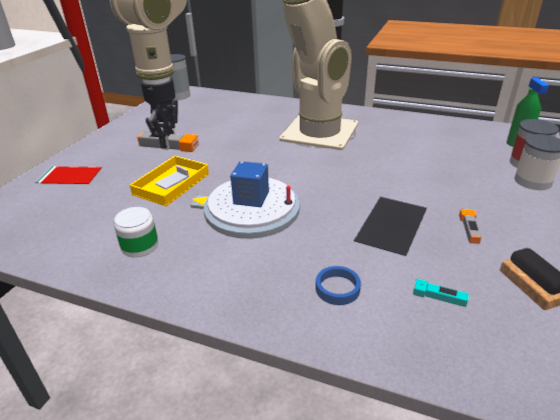

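The scanner points at the label. Its head is at (275,140) in the wrist view, and the tray and tin are clear. The stand is unmoved. I'll lower it to label height and hold.

send_rows(
  steps=[
    [[0,0,0.02],0],
    [[0,0,0.04],0],
    [[0,0,0.06],0],
    [[0,0,0.08],0],
    [[0,0,0.092],0],
    [[0,0,0.098],0],
    [[0,0,0.098],0],
    [[0,0,0.098],0],
  ],
)

```text
clock: 24.1
position: [0.5657, -0.242, 0.0486]
ee_rot: [0.997, 0.071, 0.001, 0.0]
ft_force: [-0.5, 0.7, -1.8]
grip_width: 0.39
```

```bash
python3 - <<'E'
from h import *
o=manip.get_obs(); Rm=R.from_quat(o["ee_rot"]).as_matrix();print(o["position"],np.rad2deg(np.arctan2(Rm[1,0],Rm[0,0])),o["grip_width"])
def rf(X,m): r=cv2.minAreaRect((X[m][:,:2]*1000).astype(np.float32)); return r
for n in("wrist","scene","side"):
    p,d,K,P=snap(n,n+"11"); X=cloud(d,K,P); H,S,V=cv2.split(cv2.cvtColor(p,cv2.COLOR_RGB2HSV)); z=X[...,2]
    L=(X-o["position"])@Rm
    m=(abs(L[...,0])<.04)&(L[...,1]<-.02)&(L[...,1]>-.095)&(z>.06)&(z<.12)&(d>0)
    mh=m&(H<20)&(S>150)
    if mh.sum()>5: print(n,'head z',np.percentile(z[mh],[1,50,99]).round(4),'xy',rf(X,mh))
    if n=="wrist":
        g=m&(S<90)&(z>.08)
        for a in(-.055,-.045,-.035,-.025):
            k=m&(abs(L[...,1]-a)<.004)&(z>.09); print(a,k.sum(),np.median(z[k]),L[k][:,0].mean())
    n2=(abs(X[...,0]-.48)<.16)&(abs(X[...,1]-.34)<.13)&(d>0)
    mm=n2&(V<50)&(z<.02); 
    if mm.sum()>50: print(n,'mat',mm.sum(),rf(X,mm))
    near=(np.hypot(X[...,0]-.534,X[...,1]+.029)<.16)&(d>0)
    m=near&(z>.119)&(z<.135)&(H>100)&(H<125)&(S>100)
    if m.sum()>20: print('cover',rf(X,m))
E
```

```text
[ 0.56570633 -0.2419541   0.04855845] 8.187750699589683 0.3896195965344292
wrist head z [0.1039 0.106  0.1076] xy ((557.7484130859375, -184.5876922607422), (46.7227897644043, 33.713279724121094), 8.251510620117188)
-0.055 3023 0.1061654547877966 0.00029995565550198925
-0.045 2619 0.10588699564215515 0.0002900900632903852
-0.035 1923 0.10593909189644951 0.00029141876206118655
-0.025 1753 0.10606896877517721 0.0002998139362444873
scene head z [0.0785 0.1038 0.1089] xy ((562.4750366210938, -183.65625), (51.018672943115234, 34.42662811279297), 11.644392967224121)
cover ((537.4879760742188, -29.325504302978516), (81.39154815673828, 77.77924346923828), 7.746549606323242)
side head z [0.078  0.1026 0.1066] xy ((554.8637084960938, -185.57334899902344), (45.822784423828125, 51.410377502441406), 21.849382400512695)
side mat 3442 ((474.810546875, 338.9041748046875), (128.64596557617188, 216.54896545410156), 83.99702453613281)
cover ((529.9279174804688, -26.63227081298828), (78.3064956665039, 83.30741882324219), 7.901190280914307)
```

View pics/wrist11.png

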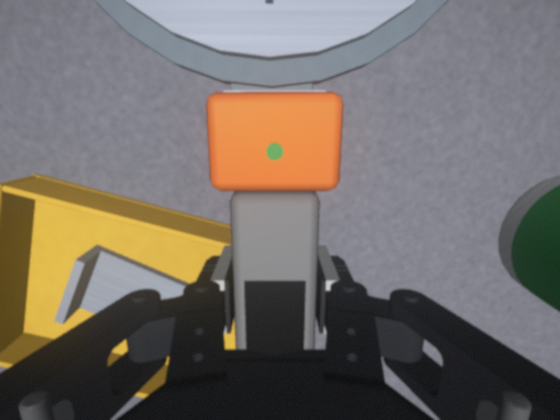

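Scanner top at 0.106, so its centre is at about 0.090. It is level, yaw 98.2°, nose about 10 cm from the label. I hold still.

send_rows(
  steps=[
    [[0,0,0.001],0],
    [[0,0,0.001],0],
    [[0,0,0.001],0],
    [[0,0,0.001],0],
    [[0,0,0.001],0],
    [[0,0,0.001],0],
    [[0,0,0.001],0],
    [[0,0,0.001],0],
  ],
)

```text
clock: 25.25
position: [0.5652, -0.2418, 0.0468]
ee_rot: [0.997, 0.071, 0.0, -0.0]
ft_force: [-0.3, 0.3, -1.4]
grip_width: 0.39
```

send_rows(
  steps=[
    [[0,0,0],0],
    [[0,0,0],0],
    [[0,0,0],0],
    [[0,0,0],0],
    [[0,0,0],0],
    [[0,0,0],0],
    [[0,0,0],0],
    [[0,0,0],0],
  ],
)

```text
clock: 26.25
position: [0.5652, -0.2418, 0.0468]
ee_rot: [0.997, 0.071, 0.0, 0.0]
ft_force: [0.5, 0.5, -1.5]
grip_width: 0.391
```

send_rows(
  steps=[
    [[0,0,0],0],
    [[0,0,0],0],
    [[0,0,0],0],
    [[0,0,0],0],
    [[0,0,0],0],
    [[0,0,0],0],
    [[0,0,0],0],
    [[0,0,0],0],
  ],
)

```text
clock: 27.25
position: [0.5652, -0.2418, 0.0468]
ee_rot: [0.997, 0.071, 0.0, 0.0]
ft_force: [0.7, 0.1, -3.0]
grip_width: 0.387
```

```bash
python3 - <<'E'
from h import *
p,d,K,P=snap("scene","scene12"); a=p[120:260,110:310]; cv2.imwrite("pics/s12c.png",cv2.resize(a,(800,560),interpolation=2)[:,:,::-1])
E
```

```text
(no output)
```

View pics/s12c.png

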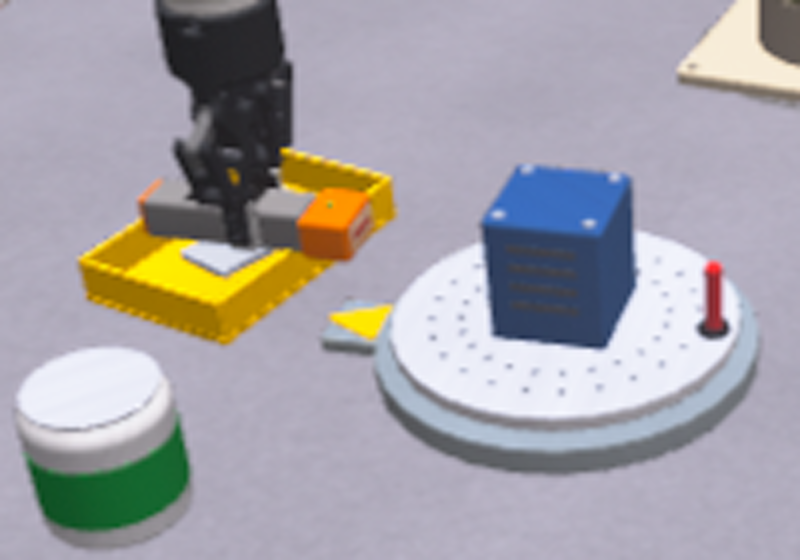

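The scene crop shows the scanner (head at (335,222)) aimed at the cover and clear of tray and tin. I'll retrace: lift, turn back, carry to the mat.

send_rows(
  steps=[
    [[0,0,-0.02],0],
    [[0,0,-0.05],0],
    [[0,0,-0.09],0],
    [[0,0,-0.13],0],
    [[0,0,-0.158],0.06],
    [[0,0,-0.158],0.2],
    [[0,0,-0.158],0.36],
    [[0,0,-0.158],0.52],
  ],
)

```text
clock: 28.3
position: [0.5654, -0.2418, 0.2066]
ee_rot: [0.982, -0.19, 0.001, 0.0]
ft_force: [0.2, -0.4, -2.2]
grip_width: 0.392
```

send_rows(
  steps=[
    [[0,0,0],0.18],
    [[0,0,0],0.36],
    [[0,0,0],0.54],
    [[0,0,0],0.72],
    [[0,0,0],0.9],
    [[0,0,0],1.08],
    [[0,0,0],1.2],
    [[0,0,0],1.243],
  ],
)

```text
clock: 29.3
position: [0.5654, -0.2416, 0.2065]
ee_rot: [-0.689, 0.725, -0.001, 0.001]
ft_force: [0.6, 0.3, -1.1]
grip_width: 0.389
```

send_rows(
  steps=[
    [[-0.02,0.004,0],0],
    [[-0.06,0.012,0],0],
    [[-0.105,0.021,0],0],
    [[-0.15,0.03,0],0],
    [[-0.195,0.039,0],0],
    [[-0.24,0.048,0],0],
    [[-0.285,0.056,0],0],
    [[-0.33,0.065,0],0],
  ],
)

```text
clock: 30.3
position: [0.5156, 0.0936, 0.206]
ee_rot: [-0.69, 0.724, -0.0, 0.001]
ft_force: [0.9, 0.2, -2.0]
grip_width: 0.386
```

send_rows(
  steps=[
    [[-0.045,0.009,0],0],
    [[-0.09,0.018,0],0],
    [[-0.135,0.027,0],0],
    [[-0.18,0.036,0],0],
    [[-0.22,0.044,0],0],
    [[-0.25,0.05,0],0],
    [[-0.25,0.05,0],0],
    [[-0.25,0.05,0],0],
  ],
)

```text
clock: 31.3
position: [0.4785, 0.343, 0.2055]
ee_rot: [-0.69, 0.724, -0.0, 0.0]
ft_force: [0.2, -1.0, -1.9]
grip_width: 0.387
```

```bash
python3 - <<'E'
from h import *
o=manip.get_obs(); print(o["position"],o["ee_rot"],o["ft_force"],o["grip_width"])
p,d,K,P=snap("wrist","wrist13")
E
```

```text
[0.47854169 0.34304985 0.20546049] [-6.89808547e-01  7.23991734e-01 -3.10293458e-04  2.04143864e-04] [ 0.22771823 -1.0348905  -1.85578885] 0.38708095664616127
```

View pics/wrist13.png

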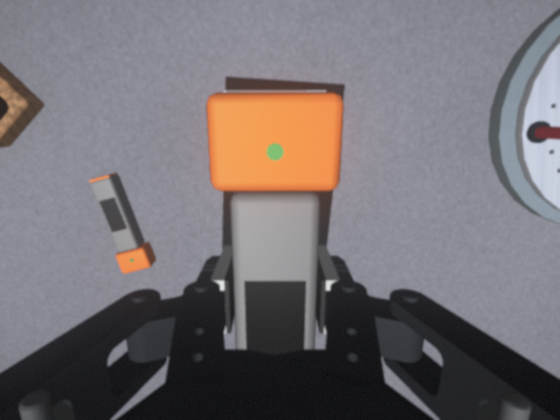

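Over the mat. I'll lower to about 2 cm above it, then ease down slowly.

send_rows(
  steps=[
    [[0,0,0.03],0],
    [[0,0,0.065],0],
    [[0,0,0.1],0],
    [[0,0,0.135],0],
    [[0,0,0.165],0],
    [[0,0,0.19],0],
    [[0,0,0.205],0],
    [[0,0,0.21],0],
  ],
)

```text
clock: 32.35
position: [0.479, 0.3425, -0.0055]
ee_rot: [-0.689, 0.725, -0.0, -0.0]
ft_force: [-0.5, 0.7, -1.9]
grip_width: 0.39
```

send_rows(
  steps=[
    [[0,0,0.004],0],
    [[0,0,0.008],0],
    [[0,0,0.012],0],
    [[0,0,0.015],0],
    [[0,0,0.017],0],
    [[0,0,0.0185],0],
    [[0,0,0.0185],0],
    [[0,0,0.0185],0],
  ],
)

```text
clock: 33.35
position: [0.479, 0.3432, -0.0236]
ee_rot: [-0.689, 0.724, -0.0, 0.0]
ft_force: [0.4, 0.5, -1.8]
grip_width: 0.385
```

send_rows(
  steps=[
    [[0,0,0.0003],0],
    [[0,0,0.0006],0],
    [[0,0,0.0009],0],
    [[0,0,0.0012],0],
    [[0,0,0.0012],0],
    [[0,0,0.0012],0],
    [[0,0,0.0012],0],
    [[0,0,0.0012],0],
  ],
)

```text
clock: 34.35
position: [0.479, 0.3432, -0.024]
ee_rot: [-0.689, 0.724, -0.0, 0.0]
ft_force: [-3.5, -2.5, 7.8]
grip_width: 0.39
```

Contact at about 8 N. I'll open and retract.

send_rows(
  steps=[
    [[0,0,0],0],
    [[0,0,0],0],
    [[0,0,0],0],
    [[0,0,0],0],
    [[0,0,0],0],
    [[0,0,0],0],
    [[0,0,0],0],
    [[0,0,0],0],
  ],
  hand=0.9,
)

```text
clock: 35.35
position: [0.4789, 0.3432, -0.0249]
ee_rot: [-0.69, 0.724, -0.0, 0.0]
ft_force: [-0.4, 0.2, -0.0]
grip_width: 0.899
```

send_rows(
  steps=[
    [[0,0,-0.01],0],
    [[0,0,-0.03],0],
    [[0,0,-0.06],0],
    [[0,0,-0.1],0],
    [[0,0,-0.14],0],
    [[0,0,-0.18],0],
    [[0,0,-0.22],0],
    [[0,0,-0.23],0],
  ],
)

```text
clock: 36.35
position: [0.4798, 0.3441, 0.2098]
ee_rot: [-0.69, 0.724, -0.0, 0.003]
ft_force: [0.4, 0.2, -0.5]
grip_width: 0.904
```

```bash
python3 scan.py wrist14; python3 - <<'E'
from h import *
for n in("scene","side"):
    p,d,K,P=snap(n,n+"14"); X=cloud(d,K,P); H,S,V=cv2.split(cv2.cvtColor(p,cv2.COLOR_RGB2HSV)); z=X[...,2]
    near=(np.hypot(X[...,0]-.534,X[...,1]+.029)<.16)&(d>0)
    m=near&((H<6)|(H>174))&(S>140)&(z>.075); print(n,X[m].mean(0))
    m=near&(z>.119)&(z<.135)&(H>100)&(H<125)&(S>100); print(cv2.minAreaRect((X[m][:,:2]*1000).astype(np.float32)))
E
```

```text
all 4567 (((479.55584716796875, 343.25897216796875), (47.12738037109375, 152.08023071289062), 87.12373352050781), [[402.3999938964844, 323.5], [554.2999877929688, 315.8999938964844], [556.7000122070312, 363.0], [404.79998779296875, 370.6000061035156]])
head (((537.4024658203125, 340.3571472167969), (47.12705612182617, 34.09625244140625), 87.14295196533203), [[519.2000122070312, 317.70001220703125], [553.2999877929688, 316.0], [555.5999755859375, 363.0], [521.5999755859375, 364.70001220703125]])
grey (((463.88397216796875, 344.0611267089844), (33.87870788574219, 112.15895080566406), 87.91871643066406), [[407.20001220703125, 329.20001220703125], [519.2999877929688, 325.1000061035156], [520.5, 359.0], [408.5, 363.0]])
mat (((0.0, 0.0), (0.0, 0.0), 0.0), [[0.0, 0.0], [0.0, 0.0], [0.0, 0.0], [0.0, 0.0]])
[0.47977471 0.34414778 0.20979432] -92.80888479660648 [-0.43087775  0.26686542 -0.32478215  1.53933545  0.08726803  1.34352937
 -2.38394537]
scene [0.5238441  0.0720941  0.08238605]
((537.7913818359375, -28.733291625976562), (81.22640991210938, 76.39546203613281), 8.568251609802246)
side [0.5170522  0.0739238  0.08196844]
((530.1336669921875, -27.22650909423828), (77.9994125366211, 84.1684341430664), 7.916703701019287)
```

View pics/wrist14.png

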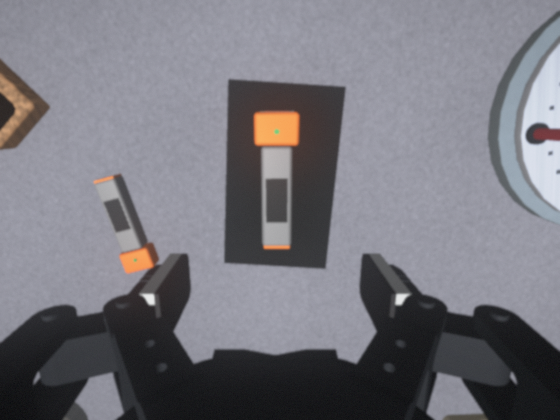

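View pics/scene14.png

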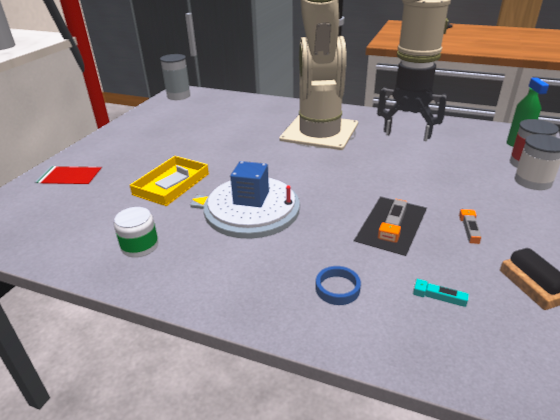

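The scanner lies flat on the mat (wrist (277,180)), centre at (0.4796,0.3433). The stand is unmoved, and the tray, tin and tape are in place. I'm handing in.

```bash
python3 -c "
from workcell import manip
print(manip.hand_in(), manip.get_obs()['clock'])"
```

```text
the job is handed in; nothing more can be done
the job is handed in; nothing more can be done
```

The job is done and handed in, about 36 s into the 72 s allowed; the hand-in gives no verdict. I turned the stand by its post and held the scanner still in front of the label for about 3 s, level and about 10 cm away. I then laid it back on its mat; the arm touched down with about 8 N.

- **Last checks:**
  - **Stand:** the label faces within about 1° of the arrow.
  - **Scanner:** it lies flat and right way up, about 6 mm from the mat's centre.
  - **Other things:** the tray, tin and tape look unmoved in the pictures. No reading during the job suggested contact with the cover.
- **What went wrong or disagreed:**
  - **First push:** it passed over the post without touching it. The real fingertips sit about 31 mm short of the stated tool point when shut (43 mm when open). I measured this in all three cameras and corrected for it.
  - **Camera offsets:** the scene and side cameras differ from the wrist camera by about 3–4 mm. I used the wrist camera as the reference, and took the mat's position from the side view, corrected for that difference.

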